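# Put the edge tools back in the fitted chisel tray

### The arm

A 7-joint arm with a two-finger parallel gripper is mounted at the origin on a cart in front of the work surface, level with it; the furniture and walls round the work are solid. World frame = base frame: x ahead of the robot, y to its left, z up, the work surface at z = 0. Lengths are in m, angles in rad, forces in N, time in s.
With the tool pointing down it reaches from about 0.425 to 0.95 m from the base axis. Payload 4.7 kg.
Tool frame: the origin (TCP) lies between the finger pads; the fingertips stand 8 mm ahead of it and the grasp point (between the pads) lies 11 mm behind it (robot.tip_extent is the distance from the TCP to the fingertips, in m); z points along the fingers, y is the line along which they close (so a half turn about z gives the same grasp; the last joint's range is limited). The gripper opens to 87 mm and grips with 3 to 60 N. Pads are 19 mm wide; open, the fingers measure 117 mm over their backs; the gripper's body (75 mm by 190 mm) begins 51 mm behind the grasp point.
Start: joints at [1.31, 0.469, -0.049, 1.532, 0.024, 1.141, -0.082], TCP at [0.155, -0.657, 0.231] pointing down, gripper open.
Joint ranges: [-2.59, 2.59], [-0.33, 1.99], [-1.39, 1.29], [0.1, 2.45], [-1.04, 4.18], [0.21, 1.99], [-2.66, 2.66]. Speed limits (rad/s): [2.57, 2.57, 3.14, 3.14, 3.14, 3.14, 3.14].

### API

Orientations are given as a unit quaternion [x, y, z, w].
In Python, from plant import robot gives the robot as it stands.
- The arm moves only by the shell command python3 -m jog 'ROWS'. ROWS is text: rows parted by semicolons, each of 5 numbers parted by spaces: the opening, from 0 (shut) to 1 (fully open), then the shift along the tool's x, y, z in mm, then the turn about the tool's z in rad. A call has 1 to 5 rows; each row is the pose to reach, as a shift and turn from the pose commanded when the call began, along the tool's axes at that moment; what a row does not reach only later rows make up. A row lasts 1/12 s, in which the tool goes at most 41.7 mm and 7.16 degrees, less where a joint would pass 70% of its speed; a pose out of reach is approached as far as the arm can. A call with a gripper value outside its range is refused whole. The fingers move at their own pace and stop on an object; the grip force is fixed at half the most. Time passes only in rows, so rows that repeat a pose let the fingers close. It gives the time, the measured TCP pose, the force, the opening and the grip force at its end, in the units of the state.
- robot.read_state(): the state, without advancing time (a new reading comes with each control period).
- robot.camera(name): name is "side" or "top" or "wrist"; returns the picture (400x640x3 uint8, red, green, blue); there is no depth.
- robot.calibration(name): a dict with "fx", "fy", "cx", "cy" (pixels), "view" (4x4, takes a point from world to camera coordinates). Camera axes: x right, y up, looking along -z (the intrinsics and any distortion apply to the point x, -y, -z); pixel columns grow to the right and rows downward; lengths in m; the calibration is good to about 2 mm. A picture is of the moment at which its call begins: read the wrist's pose just before it. calibration takes no time and is no camera call; for the wrist camera it gives the pose at the moment of the call.
- robot.job_done(): hands the job in; it is judged then, once.
Trained networks look in the newest picture that a camera, given by its name, has taken for a name from the list of things; names that differ only in an ending like _2 or _b are one class to them, and where a whole thing is asked for, a point or a joint stands for the part that bears it (a point fixed in the world has none). Each returns a list of dicts, best first, with "conf" (0 to 1); they miss things now and then, are a little off and sometimes report something else, mostly with a low value. They report only what shows in the picture. A call takes as long as a camera call.
- robot.search_frame(camera, target): "at" ([x, y, z] in m, in the coordinates of the camera as it stood for that picture, good to about 4 mm: the middle of the surface that is visible of it).
- robot.masks_of(camera, target): "region" (400x640 bool, what is visible of it).
The state is a dict: "t": time; "qpos": joint angles; "qd": joint speeds; "joint_efforts": joint torques, N m; "position": TCP position; "tool_rot": TCP orientation; "wrist_force": force on the tool from outside, world axes, zero at the start; "wrist_torque": the same for the moment, N m; "width": finger opening in m; "gripper_force": force on a finger pad.
Only numpy, scipy, OpenCV 4.12 (cv2) and the standard library are available. Lean on these libraries where they do the work, as an engineer would, in place of code of your own. Each camera call takes 0.05 s, during which the arm holds its last target. There are 200 camera calls.

### The job

Put the three chisels and the gouge that lie on the bench away in the chisel tray: each goes in the insert that is cut to its own outline, lying level with its handle down in the handle pocket and its blade in the slot, same face up as it lies now. Leave the file where it is, it is not kept with the edge tools.

Things in the scene. Friction and masses are not known exactly. Their poses are not given: they have to be found in the camera images.
- long_chisel: Longest chisel (mm): 280 long, orange-brown handle, dark hooped butt, narrow blade. Origin on its axis in the handle, where it balances and is gripped; x to the cutting edge, z up (also when seated). Butt at x=-72, handle ends at 50, edge at 208. Handle 38 wide (y), 40 thick (z) at the origin; blade 12 wide, 6 thick. Lies on the bench with origin 19 up, nose down 0.08 rad.
- wide_chisel: Wide-bladed chisel (mm): 216 long, dark blue handle. Origin on its axis in the handle, where it balances and is gripped; x to the cutting edge, z up (also when seated). Butt at x=-51, handle ends at 46, edge at 165. Handle 36 wide (y), 36 thick (z) at the origin; blade 26 wide, 4 thick. Lies on the bench with origin 17 up, nose down 0.09 rad.
- short_chisel: Shortest chisel (mm): 171 long, pale handle, stubby narrow blade. Origin on its axis in the handle, where it balances and is gripped; x to the cutting edge, z up (also when seated). Butt at x=-52, handle ends at 51, edge at 119. Handle 38 wide (y), 32 thick (z) at the origin; blade 11 wide, 5 thick. Lies on the bench with origin 17 up, nearly level.
- gouge: Gouge (mm): 235 long, thick dark brown handle. Origin on its axis in the handle, where it balances and is gripped; x to the cutting edge, z up (also when seated). Butt at x=-60, handle ends at 55, edge at 175. Handle 50 wide (y), 42 thick (z) at the origin; blade 18 wide, 5 thick. Lies on the bench with origin 22 up, nearly level.
- long_chisel_insert: Felt-lined wooden insert for the long chisel (longest outline), one of 4 side by side in the fixed tray (mm), 310x74x30. Origin mid-width on its underside, 5 over the bench, below the seated tool's origin (seated 24 up); x handle to blade, z up. Pocket 50 wide, x -80 to 56; slot 26 wide on to 216, floor at 21. A finger channel across all inserts, x -28 to 28, is open down to 4.
- wide_chisel_insert: Felt-lined wooden insert for the wide-bladed chisel (broad slot), one of 4 side by side in the fixed tray (mm), 310x74x30. Origin mid-width on its underside, 5 over the bench, below the seated tool's origin (seated 22 up); x handle to blade, z up. Pocket 48 wide, x -59 to 52; slot 38 wide on to 173, floor at 20. A finger channel across all inserts, x -28 to 28, is open down to 4.
- short_chisel_insert: Felt-lined wooden insert for the short chisel (shortest outline), one of 4 side by side in the fixed tray (mm), 310x74x30. Origin mid-width on its underside, 5 over the bench, below the seated tool's origin (seated 20 up); x handle to blade, z up. Pocket 50 wide, x -60 to 57; slot 24 wide on to 127, floor at 17. A finger channel across all inserts, x -28 to 28, is open down to 4.
- gouge_insert: Felt-lined wooden insert for the gouge (widest handle pocket), one of 4 side by side in the fixed tray (mm), 310x74x30. Origin mid-width on its underside, 5 over the bench, below the seated tool's origin (seated 25 up); x handle to blade, z up. Pocket 62 wide, x -68 to 61; slot 30 wide on to 183, floor at 22. A finger channel across all inserts, x -28 to 28, is open down to 4.
- file: Flat file (mm): 277 long, dark turned handle, blade 26 wide, lying among the edge tools. It is not kept in the tray and stays. Origin on its axis at the neck, 65 from the butt, 212 from the tip, 19 over the bench; x to the tip, z up.

How it is judged:
At the end, for the whole second after the job is handed in: Each of the four edge tools lies in its own insert: its origin within 12 mm along and 10 mm across the insert and within 5 mm of its seated height, its length along the insert's within 0.12 rad, the same face up within 0.25 rad, at rest and let go; the file is within 30 mm of where it lay (x of long_chisel in the frame of long_chisel_insert between -0.012 and 0.012 m and y of long_chisel in the frame of long_chisel_insert between -0.01 and 0.01 m and z of long_chisel in the frame of long_chisel_insert between 0.019 and 0.029 m and angle between the x axis of long_chisel and the x axis of long_chisel_insert, either way round below 0.12 rad and angle between each of long_chisel, wide_chisel, short_chisel, gouge's own z axis and vertical below 0.25 rad and linear speed of each of long_chisel, wide_chisel, short_chisel, gouge below 0.02 m/s and x of wide_chisel in the frame of wide_chisel_insert between -0.012 and 0.012 m and y of wide_chisel in the frame of wide_chisel_insert between -0.01 and 0.01 m and z of wide_chisel in the frame of wide_chisel_insert between 0.017 and 0.027 m and angle between the x axis of wide_chisel and the x axis of wide_chisel_insert, either way round below 0.12 rad and x of short_chisel in the frame of short_chisel_insert between -0.012 and 0.012 m and y of short_chisel in the frame of short_chisel_insert between -0.01 and 0.01 m and z of short_chisel in the frame of short_chisel_insert between 0.015 and 0.025 m and angle between the x axis of short_chisel and the x axis of short_chisel_insert, either way round below 0.12 rad and x of gouge in the frame of gouge_insert between -0.012 and 0.012 m and y of gouge in the frame of gouge_insert between -0.01 and 0.01 m and z of gouge in the frame of gouge_insert between 0.02 and 0.03 m and angle between the x axis of gouge and the x axis of gouge_insert, either way round below 0.12 rad and distance of file from where it was at the start of the episode below 0.03 m); the robot touches nothing.
It fails at once if the file is pushed or carried away (distance of file from where it was at the start of the episode above 0.03 m).
It also fails if it takes over 120 s, if anything falls off the work surface, if the arm or the gripper's body presses on something with over 40 N, if the wrist force passes 120 N, or if a joint passes its speed limit or range.

## Working session

There is one attempt and no reset: what is moved stays moved. The work goes in short steps, Python scripts to look and compute and a shell command to move; the robot and the scene stay as the last step left them, time stands still between calls to the robot, and variables do not carry over. Pictures are saved under pics/ and viewed, at most 14 in all, crops included, and the job is handed in when it is done.

```bash
ls; mkdir -p pics; python3 - <<'E'
from plant import robot
import cv2,numpy as np
s=robot.read_state();print(s)
for c in("top","side"):
    im=robot.camera(c);cv2.imwrite(f"pics/{c}0.png",im[:,:,::-1])
    k=robot.calibration(c);print(c,{a:np.round(b,3).tolist() if a=='view' else b for a,b in k.items()})
    V=np.linalg.inv(np.array(k['view']))
    for n in["long_chisel","wide_chisel","short_chisel","gouge","long_chisel_insert","wide_chisel_insert","short_chisel_insert","gouge_insert","file"]:
        for d in robot.search_frame(c,n)[:2]:
            print(n,round(d['conf'],2),np.round((V@np.r_[d['at'],1])[:3],3))
E
```

```text
pics
{'t': 0.0, 'qpos': array([ 1.31011273,  0.46944567, -0.04860329,  1.53370956,  0.02413591,
        1.140977  , -0.08230586]), 'qd': array([-0.00174181, -0.00054803,  0.00091028, -0.002032  ,  0.00054458,
        0.00032291,  0.00197288]), 'joint_efforts': array([ 4.64729001e-04, -5.07989180e+01, -8.10487219e-02, -2.36166126e+01,
       -6.14924286e-02,  3.77941725e-02,  1.78407049e-04]), 'position': array([ 0.15492747, -0.6563764 ,  0.22948998]), 'tool_rot': array([ 9.93288777e-01,  1.15656610e-01, -1.62577813e-04, -9.62677458e-04]), 'wrist_force': array([-0.36650249,  0.30168844,  0.55859485]), 'wrist_torque': array([0.02047477, 0.01677257, 0.02615037]), 'gripper_force': 0.0, 'width': 0.08682485559453135}
top {'fx': 379.43164780113614, 'fy': 379.43164780113614, 'cx': 327.13498276802227, 'cy': 197.84375588668541, 'view': [[-0.001, -1.0, 0.007, -0.0], [0.993, -0.0, 0.122, -0.465], [-0.122, 0.007, 0.993, -0.993], [0.0, 0.0, 0.0, 1.0]]}
long_chisel 0.65 [ 0.474 -0.315  0.029]
short_chisel 0.91 [0.482 0.025 0.028]
gouge 0.74 [ 0.483 -0.097  0.039]
gouge 0.68 [0.512 0.168 0.031]
long
[... 163 characters left out ...]
]
file 0.78 [ 0.507 -0.447  0.019]
side {'fx': 393.9333331294902, 'fy': 393.9333331294902, 'cx': 321.5432483292443, 'cy': 205.60561307166827, 'view': [[-0.923, -0.386, 0.004, 0.417], [0.237, -0.557, 0.796, -0.148], [-0.305, 0.735, 0.605, -0.925], [0.0, 0.0, 0.0, 1.0]]}
long_chisel 0.85 [ 0.462 -0.299  0.028]
wide_chisel 0.61 [ 0.485 -0.196  0.025]
short_chisel 0.88 [0.479 0.037 0.032]
short_chisel 0.72 [ 0.471 -0.077  0.032]
gouge 0.59 [ 0.471 -0.08   0.032]
gouge 0.49 [ 0.478 -0.421  0.018]
long_chisel_insert 0.75 [0.503 0.39  0.026]
wide_chisel_insert 0.93 [0.497 0.163 0.034]
short_chisel_insert 0.78 [0.504 0.314 0.038]
gouge_insert 0.91 [0.511 0.239 0.024]
file 0.74 [ 0.477 -0.42   0.018]
```

View pics/top0.png

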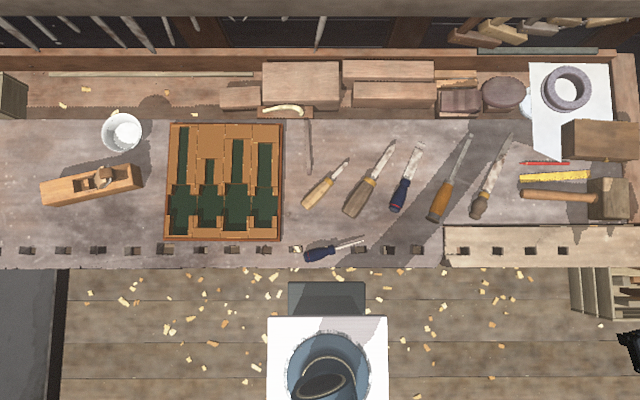

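```bash
cat >h.py <<'E'
from plant import robot
import cv2,numpy as np
def top(u,v,z,c="top",k=None):
    k=k or robot.calibration(c);V=np.linalg.inv(np.array(k['view']))
    d=V[:3,:3]@np.array([(u-k['cx'])/k['fx'],-(v-k['cy'])/k['fy'],-1]);o=V[:3,3]
    return o+d*(z-o[2])/d[2]
E
python3 - <<'E'
from h import *
im=robot.camera("top");cv2.imwrite("pics/c1.png",cv2.resize(im[100:300,310:510],None,fx=3,fy=3,interpolation=cv2.INTER_CUBIC)[:,:,::-1])
cv2.imwrite("pics/c2.png",cv2.resize(im[110:270,150:310],None,fx=3.7,fy=3.7,interpolation=cv2.INTER_CUBIC)[:,:,::-1])
E
```

```text
(no output)
```

View pics/c1.png

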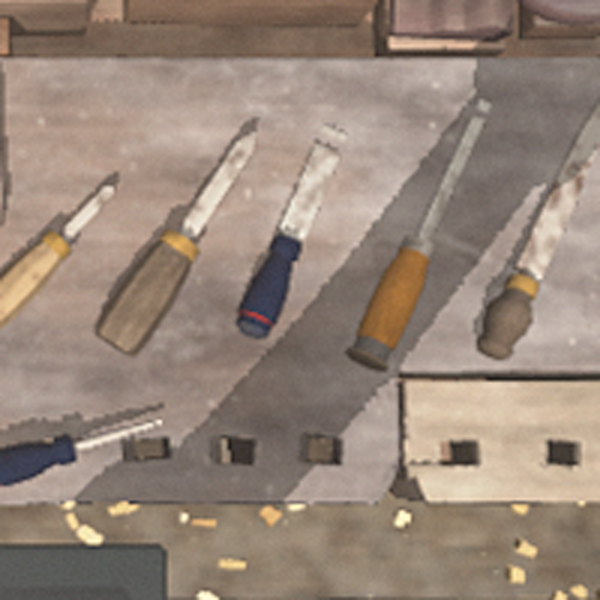

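View pics/c2.png

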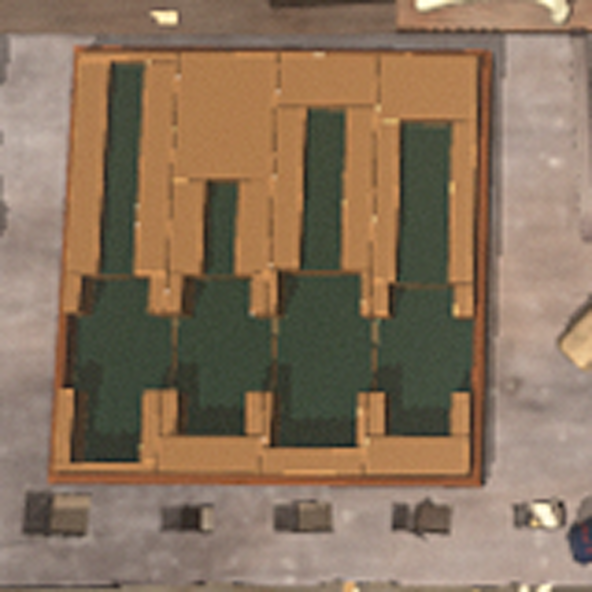

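```bash
python3 - <<'E'
from h import *
f=lambda p,z,o,s:np.round(top(o[0]+(p[0]+.5)/s,o[1]+(p[1]+.5)/s,z),4)[:2]
o=(150,110)
for n,P in dict(corners=[(78,48),(492,52),(50,482),(482,485)],s1=[(112,62),(145,62),(100,275),(135,275)],s2=[(207,181),(240,181),(203,275),(235,275)],s3=[(306,108),(346,108),(302,270),(340,270)],s4=[(400,122),(450,122),(398,285),(448,285)],chan=[(70,315),(472,317),(63,390),(470,393)],botpock=[(110,461),(207,435),(313,446),(418,435)]).items():
    print(n,*[f(p,.035,o,3.7) for p in P])
o=(310,100)
for n,b,t,zb,zt in [("gouge",(117,342),(255,122),.022,.015),("wide",(254,332),(335,128),.022,.005),("long",(369,358),(484,102),.024,.004),("file",(495,352),(600,140),.019,.019)]:
    B=f(b,zb,o,3);T=f(t,zt,o,3);print(n,B,T,np.hypot(*(T-B)),np.arctan2(*(T-B)[::-1]))
o=(0,0)
B=f((305,205),.017,o,1);T=f((348,159),.015,o,1);print("short",B,T,np.hypot(*(T-B)),np.arctan2(*(T-B)[::-1]))
E
```

```text
corners [0.6696 0.425 ] [0.6669 0.1196] [0.3511 0.4293] [0.3487 0.1226]
s1 [0.6589 0.3995] [0.659  0.3752] [0.5    0.4009] [0.5    0.3756]
s2 [0.5694 0.3262] [0.5694 0.3022] [0.5    0.3265] [0.5    0.3034]
s3 [0.6242 0.2557] [0.6242 0.2263] [0.5037 0.2551] [0.5036 0.2276]
s4 [0.6137 0.1864] [0.6137 0.1497] [0.4927 0.1853] [0.4926 0.1492]
chan [0.4708 0.4211] [0.4693 0.1315] [0.4166 0.4234] [0.4143 0.1321]
botpock [0.366  0.3875] [0.3844 0.3193] [0.3765 0.2435] [0.3842 0.1688]
gouge [ 0.421  -0.0601] [ 0.6259 -0.1903] 0.2427674813478939 -0.5660657733975499
wide [ 0.4299 -0.1835] [ 0.623 -0.267] 0.21038027474076557 -0.408137312275613
long [ 0.4063 -0.2859] [ 0.6485 -0.4085] 0.2714619678702709 -0.46858990813365536
file [ 0.412  -0.4014] [ 0.608  -0.5083] 0.2232568252036206 -0.4993109742003426
short [0.4451 0.0579] [ 0.5729 -0.06  ] 0.1738771117772549 -0.7451269075288489
```

```bash
cat >>h.py <<'E'
def rel(x,y,z,yaw):
    s=robot.read_state();q=s['tool_rot'];p=s['position']
    from scipy.spatial.transform import Rotation as R
    M=R.from_quat(q).as_matrix();c=np.arctan2(M[1,0],M[0,0])
    t=(c-yaw+np.pi)%(2*np.pi)-np.pi
    print("t%.1f at"%s['t'],np.round(p,4),"yaw %.3f w %.3f tilt %.3f F"%(c,s['width'],M[2,2]),np.round(s['wrist_force'],1),"-> mm",np.round(M.T@(np.array([x,y,z])-p)*1000,1),"turn %.3f"%t)
if __name__=="__main__":
    import sys;rel(*map(float,sys.argv[1:]))
E
python3 h.py .4705 -.3185 .23 -.469
python3 -m jog '1 38 -25 0 .07; 1 76 -50 0 .14; 1 114 -75 0 .21; 1 152 -100 0 .28; 1 190 -125 0 .35'
python3 h.py .4705 -.3185 .23 -.469
```

```text
t1.1 at [ 0.1551 -0.6569  0.2306] yaw 0.232 w 0.087 tilt -1.000 F [-0.8  0.1 -0.2] -> mm [ 384.7 -256.9    0.6] turn 0.701
t: 1.47
position: [0.2993, -0.504, 0.2308]
tool_rot: [0.998, -0.061, 0.0, 0.0]
wrist_force: [0.2, -1.1, 0.3]
width: 0.0872
gripper_force: 0.0
t1.5 at [ 0.2993 -0.504   0.2308] yaw -0.122 w 0.087 tilt -1.000 F [ 0.2 -1.1  0.3] -> mm [ 147.4 -204.9    0.8] turn 0.347
```

```bash

python3 -m jog '1 0 0 0 0' >/dev/null; python3 h.py .4705 -.3185 .23 -.469
```

```text
t1.6 at [ 0.3069 -0.4978  0.2309] yaw -0.106 w 0.087 tilt -1.000 F [ 1.  -0.1  0.2] -> mm [ 143.7 -195.6    2.4] turn 0.363
```

```bash

python3 -m jog '1 24 -33 0 .06; 1 48 -66 0 .12; 1 72 -99 0 .18; 1 96 -131 0 .24; 1 120 -163 0 .3' >/dev/null
python3 -m jog '1 0 0 0 0; 1 0 0 0 0; 1 0 0 0 0' >/dev/null; python3 h.py .4705 -.3185 .23 -.469
```

```text
t2.2 at [ 0.4362 -0.3584  0.2306] yaw -0.418 w 0.087 tilt -1.000 F [-0.4 -0.1  0.1] -> mm [ 15.2 -50.4   0.6] turn 0.051
```

```bash
python3 - <<'E'
from h import *
im=robot.camera("wrist");cv2.imwrite("pics/w1.png",im[:,:,::-1])
k=robot.calibration("wrist");print(np.round(k['view'],3),k['fx'],k['cx'],k['cy'])
E
```

```text
[[-0.407 -0.913  0.001 -0.151]
 [ 0.871 -0.389 -0.3   -0.483]
 [ 0.275 -0.121  0.954 -0.554]
 [ 0.     0.     0.     1.   ]] 360.1727584054605 329.0197267286474 193.496771826016
```

View pics/w1.png

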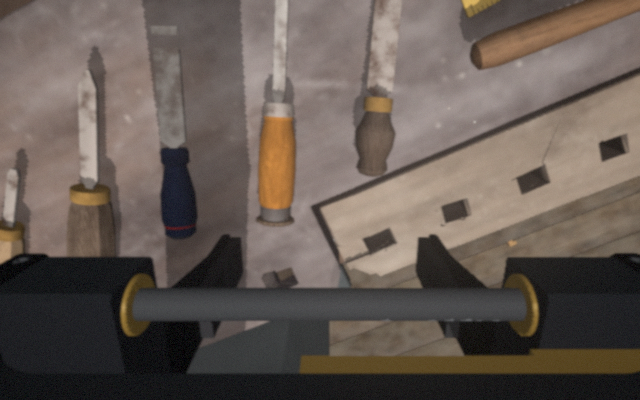

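```bash
python3 - <<'E'
from h import *
def P(n,b,t,xb,xt,zb,zt):
    B=top(*b,zb,"wrist")[:2];T=top(*t,zt,"wrist")[:2];d=T-B
    print(n,B.round(4),T.round(4),"len",np.hypot(*d).round(4),xt-xb,"yaw",np.arctan2(d[1],d[0]).round(3),"org",(B+d*(-xb)/(xt-xb)).round(4))
P("long",(275,223),(279,103),-.072,.05,.024,.015)
P("wide",(180,235),(175,150),-.051,.046,.022,.013)
P("wide",(180,235),(162,27),-.051,.165,.022,.004)
P("gouge",(90,187),(88,70),.055,.175,.022,.02)
P("gouge",(90,187),(88,70),.055,.175,.022,.012)
E
```

```text
long [ 0.4005 -0.2809] [ 0.5111 -0.3393] len 0.1251 0.122 yaw -0.486 org [ 0.4658 -0.3153]
wide [ 0.4296 -0.1792] [ 0.5126 -0.2192] len 0.0921 0.097 yaw -0.449 org [ 0.4732 -0.2002]
wide [ 0.4296 -0.1792] [ 0.6209 -0.2664] len 0.2103 0.216 yaw -0.428 org [ 0.4748 -0.1998]
gouge [ 0.5151 -0.1217] [ 0.6129 -0.1871] len 0.1176 0.12 yaw -0.59 org [ 0.4703 -0.0917]
gouge [ 0.5151 -0.1217] [ 0.6151 -0.1826] len 0.1171 0.12 yaw -0.547 org [ 0.4693 -0.0938]
```

```bash

python3 -m jog '1 7 -25 20 .03; 1 13 -48 50 .06; 1 13 -48 90 .06; 1 13 -48 125 .06; 1 13 -48 125 .06' >/dev/null
python3 -m jog '1 0 0 0 0; 1 0 0 0 0; 1 0 0 0 0' >/dev/null; python3 h.py .468 -.317 .017 -.475
```

```text
t2.9 at [ 0.4691 -0.3212  0.1082] yaw -0.480 w 0.087 tilt -1.000 F [-1.5 -0.4 -0.5] -> mm [-3.4 -3.3 91.2] turn -0.005
```

```bash

python3 -m jog '1 -3 -3 30 0; 1 -3 -3 60 0; 1 -3 -3 85 0; 1 -3 -3 91 0; 1 -3 -3 91 0' >/dev/null
python3 -m jog '1 0 0 0 0; 1 0 0 0 0' >/dev/null; python3 h.py .468 -.317 .017 -.475
python3 -m jog '0.2 0 0 0 0; 0.2 0 0 0 0; 0.2 0 0 0 0; 0.2 0 0 0 0; 0.2 0 0 0 0' >/dev/null
python3 -m jog '0.2 0 0 0 0; 0.2 0 0 0 0; 0.2 0 0 0 0; 0.2 0 0 0 0; 0.2 0 0 0 0'

```

```text
t3.5 at [ 0.4683 -0.3163  0.0168] yaw -0.478 w 0.087 tilt -1.000 F [0.7 0.4 0.2] -> mm [ 0.   0.7 -0.2] turn -0.003
t: 4.35
position: [0.4668, -0.3151, 0.0146]
tool_rot: [0.972, -0.237, 0.0, -0.0]
wrist_force: [-0.1, 0.9, 0.1]
width: 0.0358
gripper_force: 30.0
```

```bash

python3 -m jog '0.2 0 0 -30 0; 0.2 0 0 -60 0; 0.2 0 0 -90 0; 0.2 0 0 -100 0; 0.2 0 0 -100 0' >/dev/null
python3 -m jog '0.2 0 0 0 0; 0.2 0 0 0 0' >/dev/null; python3 h.py .442 .388 .12 -.008
python3 - <<'E'
from h import *
im=robot.camera("wrist");cv2.imwrite("pics/w2.png",im[:,:,::-1])
E
```

```text
t4.9 at [ 0.4653 -0.3145  0.1127] yaw -0.478 w 0.036 tilt -1.000 F [ 0.3  0.3 -2.2] -> mm [-344.  -612.9   -6. ] turn -0.470
```

View pics/w2.png

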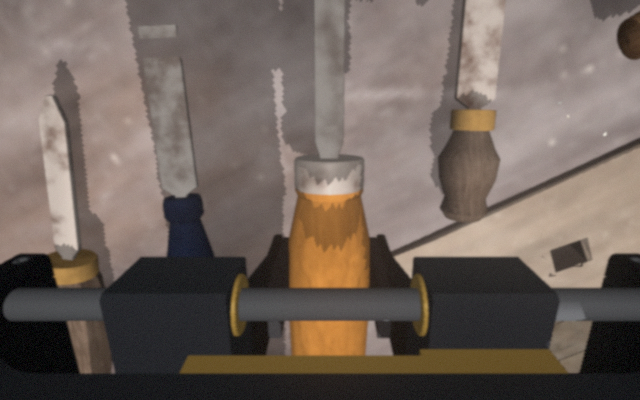

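```bash
cat >>h.py <<'E'
def hold(u,v,dz):
    s=robot.read_state();p=s['position']
    from scipy.spatial.transform import Rotation as R
    M=R.from_quat(s['tool_rot']).as_matrix()
    w=top(u,v,p[2]+dz,"wrist");print("in tool mm",np.round(M.T@(w-p)*1000,1))
E
python3 - <<'E'
from h import *
hold(330,156,.008);hold(330,156,.014);hold(330,0,-.015)
E
```

```text
in tool mm [53.1  0.9 -8.2]
in tool mm [ 54.3   0.9 -14.2]
in tool mm [114.7   0.9  14.5]
```

```bash

python3 -m jog '0.2 -19 -34 -5 0; 0.2 -38 -68 -10 0; 0.2 -57 -102 -10 0; 0.2 -76 -136 -10 0; 0.2 -95 -170 -10 0' >/dev/null
python3 -m jog '0.2 -19 -34 0 0; 0.2 -38 -68 0 0; 0.2 -57 -102 0 0; 0.2 -76 -136 0 0; 0.2 -95 -170 0 0' >/dev/null
python3 -m jog '0.2 -19 -34 0 -.1; 0.2 -38 -68 0 -.2; 0.2 -57 -102 0 -.3; 0.2 -76 -136 0 -.4; 0.2 -95 -170 0 -.47' >/dev/null
python3 -m jog '0.2 0 0 0 0; 0.2 0 0 0 0; 0.2 0 0 0 0' >/dev/null; python3 h.py .439 .388 .12 -.008
```

```text
t6.5 at [0.4475 0.2676 0.1229] yaw -0.008 w 0.036 tilt -1.000 F [-0.6 -0.5 -2.5] -> mm [  -9.5 -120.3    2.7] turn -0.000
```

```bash

python3 -m jog '0.2 -3 -35 0 0; 0.2 -6 -70 0 0; 0.2 -8 -105 0 0; 0.2 -9 -120 0 0; 0.2 -9 -120 0 0' >/dev/null
python3 -m jog '0.2 0 0 0 0; 0.2 0 0 0 0; 0.2 0 0 0 0' >/dev/null; python3 h.py .439 .388 .03 -.008
python3 - <<'E'
from h import *
im=robot.camera("wrist");cv2.imwrite("pics/w3.png",im[:,:,::-1])
E
```

```text
t7.2 at [0.4412 0.386  0.124 ] yaw -0.012 w 0.036 tilt -1.000 F [ 0.4 -0.6 -1.2] -> mm [-2.2 -2.2 94. ] turn -0.004
```

View pics/w3.png

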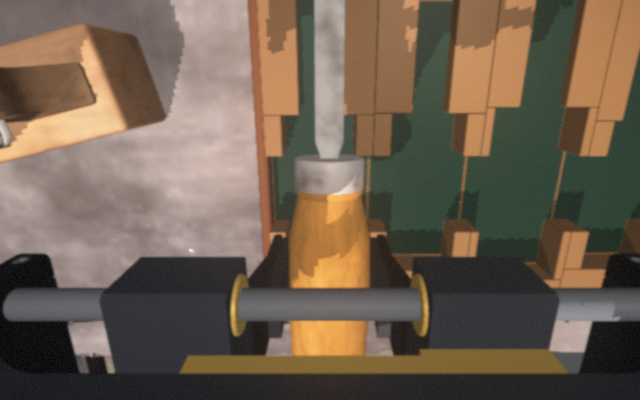

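```bash
python3 - <<'E'
from h import *
for p in[(299,113),(344,113),(281,113),(409,113),(450,109),(523,109),(564,120),(299,5),(346,5),(451,10)]: print(p,top(*p,.035,"wrist").round(4))
E
```

```text
(299, 113) [0.5032 0.4049 0.035 ]
(344, 113) [0.5028 0.3753 0.035 ]
(281, 113) [0.5033 0.4168 0.035 ]
(409, 113) [0.5024 0.3324 0.035 ]
(450, 109) [0.5046 0.3055 0.035 ]
(523, 109) [0.5041 0.2575 0.035 ]
(564, 120) [0.4966 0.2291 0.035 ]
(299, 5) [0.5673 0.4026 0.035 ]
(346, 5) [0.5669 0.3741 0.035 ]
(451, 10) [0.5635 0.3102 0.035 ]
```

```bash

python3 -m jog '0.2 -1 -4 30 0; 0.2 -1 -4 50 0; 0.2 -1 -4 65 0; 0.2 -1 -4 65 0' >/dev/null
python3 h.py .440 .390 .028 -.008
python3 -m jog '0.2 0 0 10 0; 0.2 0 0 20 0; 0.2 0 0 30 0; 0.2 0 0 30 0; 0.2 0 0 30 0' 
python3 h.py .440 .390 .028 -.008

```

```text
t7.5 at [0.4382 0.3895 0.0564] yaw -0.010 w 0.036 tilt -1.000 F [-0.7 -0.8 -1.8] -> mm [ 1.9 -0.6 28.4] turn -0.002
t: 7.95
position: [0.4393, 0.3927, 0.0293]
tool_rot: [1.0, -0.004, -0.0, 0.0]
wrist_force: [-0.1, 1.0, -0.4]
width: 0.0363
gripper_force: 30.0
t8.0 at [0.4393 0.3927 0.0293] yaw -0.008 w 0.036 tilt -1.000 F [-0.1  1.  -0.4] -> mm [0.7 2.7 1.3] turn -0.000
```

No contact force; a bit more down, then release and rise.

```bash

python3 -m jog '0.2 0 1 3 0; 0.2 0 1 3 0; 0.62 0 1 3 0; 0.62 0 1 3 0; 0.62 0 1 3 0' 
python3 -m jog '0.62 0 0 0 0; 0.62 0 0 0 0; 0.62 0 0 0 0; 0.62 0 0 -20 0; 0.62 0 0 -50 0' |grep width
python3 -m jog '0.62 0 0 -40 0; 0.62 0 0 -80 0; 0.62 0 0 -90 0;0.62 0 0 -90 0;0.62 0 0 -90 0' >/dev/null
python3 h.py .475 -.201 .17 -.43
python3 - <<'E'
from h import *
im=robot.camera("wrist");cv2.imwrite("pics/w4.png",im[:,:,::-1])
E
```

```text
t: 8.37
position: [0.4395, 0.392, 0.0269]
tool_rot: [1.0, -0.004, 0.0, -0.0]
wrist_force: [-1.3, 0.1, 0.2]
width: 0.0485
gripper_force: 0.0
width: 0.054
t9.2 at [0.4394 0.3917 0.1668] yaw -0.008 w 0.054 tilt -1.000 F [ 0.4 -0.6 -1. ] -> mm [ 40.6 592.4  -3.3] turn 0.422
```

View pics/w4.png

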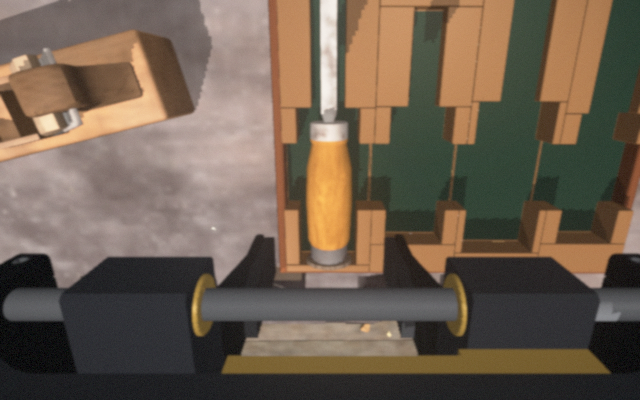

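```bash

python3 -m jog '1 3 40 0 0; 1 6 80 0 0; 1 9 120 0 0; 1 12 160 0 0; 1 15 200 0 0' >/dev/null
python3 -m jog '1 3 40 0 0; 1 6 80 0 0; 1 9 120 0 0; 1 12 160 0 0; 1 15 200 0 0' >/dev/null
python3 -m jog '1 3 38 0 .1; 1 6 76 0 .2; 1 9 114 0 .3; 1 10 152 0 .4; 1 10 190 0 .42' >/dev/null
python3 -m jog '1 0 0 0 0; 1 0 0 0 0; 1 0 0 0 0' >/dev/null; python3 h.py .475 -.201 .1 -.43
```

```text
t10.8 at [ 0.4735 -0.1975  0.1648] yaw -0.428 w 0.087 tilt -1.000 F [0.4 0.4 0.2] -> mm [ 3.1  2.6 64.8] turn 0.002
```

```bash
python3 - <<'E'
from h import *
im=robot.camera("wrist");cv2.imwrite("pics/w5.png",im[:,:,::-1])
E
```

```text
(no output)
```

View pics/w5.png

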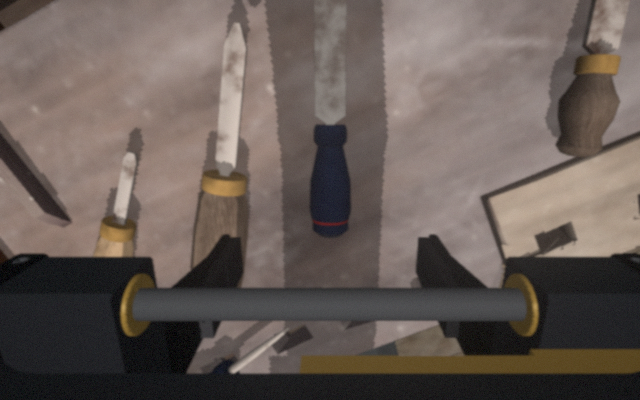

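```bash
python3 - <<'E'
from h import *
hold(330,125,-.165+.024);hold(330,236,-.165+.022)
def P(n,b,t,xb,xt,zb,zt):
    B=top(*b,zb,"wrist")[:2];T=top(*t,zt,"wrist")[:2];d=T-B
    print(n,B.round(4),T.round(4),"len",np.hypot(*d).round(4),xt-xb,"yaw",np.arctan2(d[1],d[0]).round(3),"org",(B+d*(-xb)/(xt-xb)).round(4))
P("gouge",(223,174),(234,25),.055,.175,.03,.02)
P("short",(119,220),(129,155),.051,.119,.025,.018)
E
```

```text
in tool mm [ 48.1   1.3 140.9]
in tool mm [-50.6   1.4 143.2]
gouge [ 0.5174 -0.1209] [ 0.6145 -0.1821] len 0.1148 0.12 yaw -0.563 org [ 0.4729 -0.0929]
short [ 0.5182 -0.0156] [ 0.5634 -0.0521] len 0.0581 0.068 yaw -0.678 org [0.4842 0.0117]
```

```bash

python3 -m jog '1 1 1 35 0; 1 1 1 70 0; 1 1 1 105 0; 1 1 1 135 0; 1 1 1 150 0' >/dev/null
python3 -m jog '1 0 0 0 0; 1 0 0 0 0; 1 0 0 0 0' >/dev/null; python3 h.py .475 -.199 .0145 -.43
```

```text
t11.5 at [ 0.4761 -0.199   0.0175] yaw -0.426 w 0.087 tilt -1.000 F [-0.5 -0.2  0.1] -> mm [-1.   0.4  3. ] turn 0.004
```

```bash

python3 -m jog '0.2 0 0 0 0; 0.2 0 0 0 0; 0.2 0 0 0 0; 0.2 0 0 0 0; 0.2 0 0 0 0' >/dev/null
python3 -m jog '0.2 0 0 0 0; 0.2 0 0 0 0; 0.2 0 0 0 0; 0.2 0 0 0 0; 0.2 0 0 0 0'
python3 -m jog '0.2 0 0 -30 0; 0.2 0 0 -60 0; 0.2 0 0 -90 0; 0.2 0 0 -105 0; 0.2 0 0 -105 0' >/dev/null
python3 -m jog '0.2 0 0 0 0; 0.2 0 0 0 0' >/dev/null; python3 h.py .4415 .169 .12 -.008
python3 - <<'E'
from h import *
im=robot.camera("wrist");cv2.imwrite("pics/w6.png",im[:,:,::-1])
E
```

```text
t: 12.3
position: [0.475, -0.1997, 0.0165]
tool_rot: [0.977, -0.212, -0.0, -0.0]
wrist_force: [-0.3, 0.1, 0.5]
width: 0.0314
gripper_force: 29.8
t12.9 at [ 0.4737 -0.1994  0.1201] yaw -0.428 w 0.031 tilt -1.000 F [ 0.2 -0.2 -1.3] -> mm [-182.3 -321.8    0.5] turn -0.420
```

View pics/w6.png

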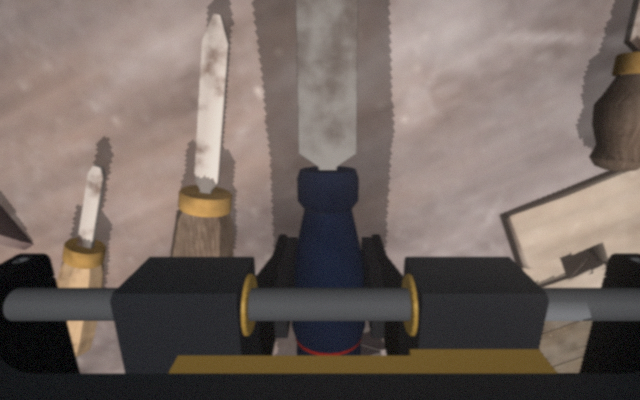

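```bash
python3 - <<'E'
from h import *
hold(328,169,.004);hold(328,169,.010)
E
python3 -m jog '0.2 -20 -35 0 -.06; 0.2 -40 -70 0 -.12; 0.2 -60 -105 0 -.18; 0.2 -80 -140 0 -.24; 0.2 -100 -175 0 -.3' >/dev/null
python3 -m jog '0.2 0 0 0 0; 0.2 0 0 0 0; 0.2 0 0 0 0' >/dev/null
python3 h.py .4415 .169 .12 -.008
```

```text
in tool mm [46.7  0.  -4.2]
in tool mm [ 48.1   0.1 -10.2]
t13.6 at [0.4559 0.0005 0.1204] yaw -0.128 w 0.031 tilt -1.000 F [-0.2 -0.  -1.6] -> mm [ -35.9 -165.3    0.4] turn -0.120
```

```bash

python3 -m jog '0.2 -9 -41 0 -.06; 0.2 -18 -82 0 -.12; 0.2 -27 -123 0 -.12; 0.2 -36 -162 0 -.12; 0.2 -36 -165 0 -.12' >/dev/null
python3 -m jog '0.2 0 0 0 0; 0.2 0 0 0 0; 0.2 0 0 0 0' >/dev/null
python3 h.py .441 .169 .0245 -.008
python3 - <<'E'
from h import *
im=robot.camera("wrist");cv2.imwrite("pics/w7.png",im[:,:,::-1])
E
```

```text
t14.3 at [0.4424 0.1664 0.1209] yaw -0.013 w 0.031 tilt -1.000 F [ 0.1 -0.1 -2.4] -> mm [-1.3 -2.8 96.4] turn -0.005
```

View pics/w7.png

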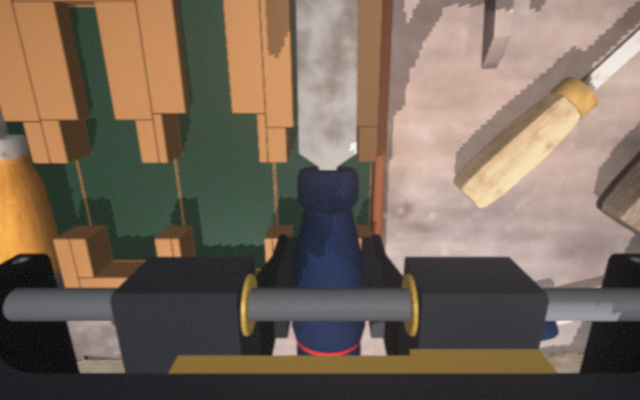

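```bash
python3 - <<'E'
from h import *
for p in[(291,113),(258,113),(380,113),(187,112),(231,112),(84,120),(107,118),(291,2),(265,2)]: print(p,top(*p,.035,"wrist").round(4))
E
```

```text
(291, 113) [0.5048 0.1899 0.035 ]
(258, 113) [0.505  0.2114 0.035 ]
(380, 113) [0.504 0.132 0.035]
(187, 112) [0.5062 0.2575 0.035 ]
(231, 112) [0.5059 0.2289 0.035 ]
(84, 120) [0.502  0.3254 0.035 ]
(107, 118) [0.5031 0.3101 0.035 ]
(291, 2) [0.5696 0.1871 0.035 ]
(265, 2) [0.5698 0.2026 0.035 ]
```

```bash

python3 -m jog '0.2 0 -3 30 -.005; 0.2 0 -3 55 -.005; 0.2 0 -3 65 -.005; 0.2 0 -3 65 -.005; 0.2 0 -3 65 -.005' >/dev/null
python3 h.py .4425 .1695 .03 -.008
python3 -m jog '0.2 0 0 10 0; 0.2 0 0 20 0; 0.2 0 0 27 0; 0.2 0 0 27 0; 0.2 0 0 27 0' 
python3 h.py .4425 .1695 .0265 -.008
```

```text
t14.7 at [0.4424 0.1712 0.0565] yaw -0.005 w 0.031 tilt -1.000 F [-0.   0.8 -1.5] -> mm [ 0.2  1.7 26.5] turn 0.003
t: 15.15
position: [0.4419, 0.1721, 0.0292]
tool_rot: [1.0, -0.002, -0.0, 0.0]
wrist_force: [0.2, -0.2, -1.3]
width: 0.0316
gripper_force: 29.9
t15.2 at [0.4419 0.1721 0.0292] yaw -0.003 w 0.032 tilt -1.000 F [ 0.2 -0.2 -1.3] -> mm [0.6 2.6 2.7] turn 0.005
```

```bash

python3 -m jog '0.2 1 2 2 0; 0.2 1 2 2 0; 0.58 1 2 2 0; 0.58 1 2 2 0; 0.58 1 2 2 0' 
python3 -m jog '0.58 0 0 0 0; 0.58 0 0 0 0; 0.58 0 0 0 0; 0.58 0 0 -20 0; 0.58 0 0 -50 0' |grep width
python3 -m jog '0.58 0 0 -40 0; 0.58 0 0 -80 0; 0.58 0 0 -90 0;0.58 0 0 -90 0;0.58 0 0 -90 0' >/dev/null
python3 h.py .4715 -.0925 .17 -.565
python3 - <<'E'
from h import *
im=robot.camera("wrist");cv2.imwrite("pics/w8.png",im[:,:,::-1])
E
```

```text
t: 15.57
position: [0.4433, 0.1702, 0.0278]
tool_rot: [1.0, -0.002, 0.0, -0.0]
wrist_force: [-0.7, -0.1, -0.4]
width: 0.0442
gripper_force: 0.0
width: 0.0502
t16.4 at [0.4431 0.17   0.1677] yaw -0.003 w 0.051 tilt -1.000 F [-0.7 -0.9 -0.5] -> mm [ 29.3 262.4  -2.2] turn 0.562
```

View pics/w8.png

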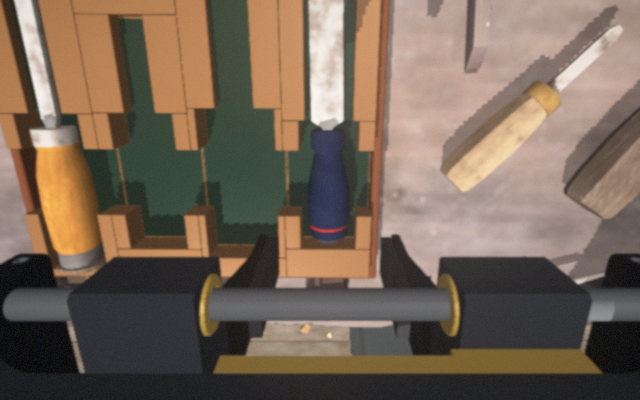

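```bash
python3 - <<'E'
from h import *
def P(n,b,t,xb,xt,zb,zt):
    B=top(*b,zb,"wrist")[:2];T=top(*t,zt,"wrist")[:2];d=T-B
    print(n,B.round(4),T.round(4),"len",np.hypot(*d).round(4),xt-xb,"yaw",np.arctan2(d[1],d[0]).round(3),"org",(B+d*(-xb)/(xt-xb)).round(4))
P("short",(451,180),(618,32),-.052,.119,.018,.017)
P("short",(451,180),(548,92),-.052,.051,.018,.024)
E
python3 -m jog '0.9 4 38 0 .1; 0.9 8 76 0 .2; 0.9 12 114 0 .3; 0.9 16 152 0 .4; 0.9 20 190 0 .5' >/dev/null
python3 -m jog '0.9 0 0 0 0; 0.9 0 0 0 0; 0.9 0 0 0 0' >/dev/null
python3 h.py .4715 -.0925 .1 -.565
```

```text
short [0.4415 0.0631] [ 0.5595 -0.0546] len 0.1666 0.17099999999999999 yaw -0.785 org [0.4774 0.0273]
short [0.4415 0.0631] [ 0.5152 -0.0044] len 0.0999 0.103 yaw -0.742 org [0.4787 0.029 ]
t17.1 at [ 0.4615 -0.0193  0.166 ] yaw -0.502 w 0.078 tilt -1.000 F [-0.6  0.4 -0.2] -> mm [44.2 59.2 66. ] turn 0.063
```

```bash

python3 -m jog '1 20 28 10 .03; 1 40 54 30 .06; 1 44 59 60 .06; 1 44 59 66 .06; 1 44 59 66 .06' >/dev/null
python3 -m jog '1 0 0 0 0; 1 0 0 0 0; 1 0 0 0 0' >/dev/null
python3 h.py .4715 -.0925 .018 -.565
python3 - <<'E'
from h import *
im=robot.camera("wrist");cv2.imwrite("pics/w9.png",im[:,:,::-1])
E
```

```text
t17.8 at [ 0.4736 -0.0914  0.1028] yaw -0.560 w 0.087 tilt -1.000 F [-0.   0.4  0.3] -> mm [-1.4  2.1 84.8] turn 0.005
```

View pics/w9.png

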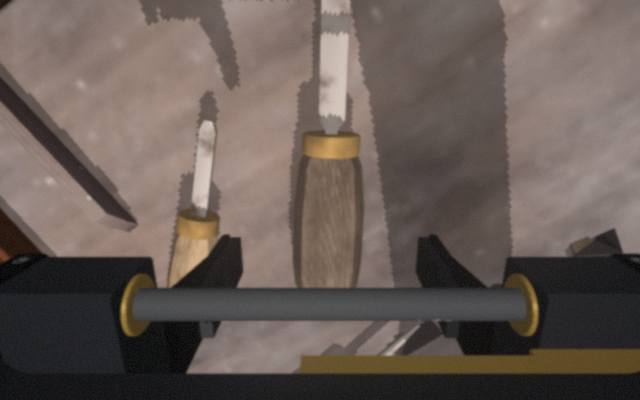

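```bash
python3 - <<'E'
from h import *
hold(331,132,-.1028+.028);hold(331,132,-.1028+.034)
E
```

```text
in tool mm [51.6  1.8 74.9]
in tool mm [52.4  1.8 68.9]
```

```bash

python3 -m jog '1 -2 2 30 0; 1 -2 2 60 0; 1 -2 2 80 0; 1 -2 2 84 0; 1 -2 2 84 0' >/dev/null
python3 -m jog '1 0 0 0 0; 1 0 0 0 0; 0.4 0 0 0 0; 0.4 0 0 0 0; 0.4 0 0 0 0' >/dev/null
python3 -m jog '0.4 0 0 0 0; 0.4 0 0 0 0; 0.4 0 0 0 0; 0.4 0 0 0 0; 0.4 0 0 0 0'
python3 -m jog '0.4 0 0 -30 0; 0.4 0 0 -60 0; 0.4 0 0 -90 0; 0.4 0 0 -100 0; 0.4 0 0 -100 0' >/dev/null
python3 -m jog '0.4 0 0 0 0; 0.4 0 0 0 0' >/dev/null; python3 h.py .4455 .2425 .12 -.008
```

```text
t: 19.08
position: [0.4701, -0.0932, 0.0177]
tool_rot: [0.961, -0.278, 0.0, -0.0]
wrist_force: [0.9, 0.1, 1.5]
width: 0.0472
gripper_force: 29.9
t19.7 at [ 0.4683 -0.0933  0.1159] yaw -0.563 w 0.047 tilt -1.000 F [ 0.6 -0.2 -2.1] -> mm [-198.6 -271.7   -3.9] turn -0.555
```

```bash
python3 - <<'E'
from h import *
im=robot.camera("wrist");h=cv2.cvtColor(im,cv2.COLOR_RGB2HSV)
print([ (v,h[v,330].tolist()) for v in range(140,210,3)])
for v in (150,): hold(330,v,.01)
E
python3 -m jog '0.4 -20 -30 0 -.1; 0.4 -40 -60 0 -.2; 0.4 -60 -88 0 -.3; 0.4 -80 -116 0 -.4; 0.4 -100 -144 0 -.5' >/dev/null
python3 -m jog '0.4 0 0 0 0; 0.4 0 0 0 0; 0.4 0 0 0 0' >/dev/null
python3 h.py .444 .244 .12 -.005
```

```text
[(140, [8, 31, 150]), (143, [14, 34, 152]), (146, [11, 32, 150]), (149, [11, 29, 148]), (152, [11, 29, 150]), (155, [16, 36, 150]), (158, [15, 70, 116]), (161, [16, 122, 92]), (164, [18, 123, 110]), (167, [17, 130, 155]), (170, [17, 130, 161]), (173, [18, 131, 160]), (176, [18, 130, 159]), (179, [17, 132, 153]), (182, [17, 134, 148]), (185, [18, 138, 142]), (188, [17, 128, 139]), (191, [18, 131, 136]), (194, [17, 136, 182]), (197, [17, 126, 199]), (200, [13, 68, 142]), (203, [13, 74, 131]), (206, [13, 75, 126]), (209, [12, 72, 128])]
in tool mm [ 56.    0.9 -10.2]
t20.4 at [0.4613 0.0809 0.1162] yaw -0.064 w 0.047 tilt -1.000 F [-0.2 -0.5 -1.5] -> mm [ -27.7 -161.6   -3.9] turn -0.059
```

```bash

python3 -m jog '0.4 -5 -40 0 -.06; 0.4 -12 -80 0 -.06; 0.4 -18 -120 0 -.06; 0.4 -25 -158 0 -.06; 0.4 -25 -162 0 -.06' >/dev/null
python3 -m jog '0.4 0 0 0 0; 0.4 0 0 0 0; 0.4 0 0 0 0' >/dev/null
python3 h.py .4465 .244 .06 -.005
```

```text
t21.1 at [0.4479 0.2421 0.1169] yaw -0.007 w 0.047 tilt -1.000 F [ 0.4 -1.6 -1.7] -> mm [-1.3 -2.1 56.9] turn -0.002
```

```bash

python3 -m jog '0.4 -1 -2 30 0; 0.4 -1 -2 50 0; 0.4 -1 -2 60 0; 0.4 -1 -2 60 0; 0.4 -1 -2 60 0' >/dev/null
python3 h.py .4465 .244 .03 -.005
python3 -m jog '0.4 0 0 10 0; 0.4 0 0 20 0; 0.4 0 0 28 0; 0.4 0 0 28 0; 0.4 0 0 28 0' 
python3 h.py .4465 .244 .0275 -.005
```

```text
t21.5 at [0.4468 0.2458 0.0575] yaw -0.005 w 0.047 tilt -1.000 F [ 0.5  0.1 -2.1] -> mm [-0.3  1.7 27.5] turn -0.000
t: 21.88
position: [0.446, 0.2468, 0.029]
tool_rot: [1.0, -0.001, -0.001, 0.0]
wrist_force: [-0.8, 0.0, -1.0]
width: 0.0474
gripper_force: 29.9
t21.9 at [0.446  0.2468 0.029 ] yaw -0.003 w 0.047 tilt -1.000 F [-0.8  0.  -1. ] -> mm [0.5 2.8 1.5] turn 0.002
```

```bash

python3 -m jog '0.4 0 2 2 0; 0.4 0 2 2 0; 0.70 0 2 2 0; 0.70 0 2 2 0; 0.70 0 2 2 0' 
python3 -m jog '0.70 0 0 0 0; 0.70 0 0 0 0; 0.70 0 0 0 0; 0.70 0 0 -20 0; 0.70 0 0 -50 0' |grep width
python3 -m jog '0.7 0 0 -40 0; 0.7 0 0 -80 0; 0.7 0 0 -90 0;0.7 0 0 -90 0;0.7 0 0 -90 0' >/dev/null
python3 h.py .481 .025 .12 -.745
python3 - <<'E'
from h import *
im=robot.camera("wrist");cv2.imwrite("pics/w10.png",im[:,:,::-1])
E
```

```text
t: 22.3
position: [0.4469, 0.2453, 0.028]
tool_rot: [1.0, -0.002, 0.001, -0.0]
wrist_force: [0.6, -0.7, 0.5]
width: 0.0579
gripper_force: 0.0
width: 0.0612
t23.1 at [0.4465 0.2448 0.1678] yaw -0.003 w 0.061 tilt -1.000 F [ 0.1 -0.2 -0.1] -> mm [ 35.2 219.7  47.8] turn 0.742
```

View pics/w10.png

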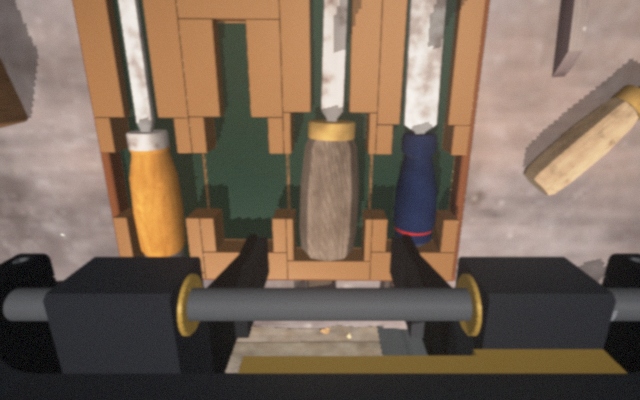

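```bash

python3 -m jog '1 -3 25 0 0; 1 -6 50 0 0; 1 -10 75 0 0; 1 -10 90 0 0; 1 -10 90 0 0' >/dev/null
python3 -m jog '1 0 0 0 0; 1 0 0 0 0' >/dev/null
cat >m.py <<'E'
from h import *
for c in("wrist","top","side"):
    im=robot.camera(c);k=robot.calibration(c)
    for d in robot.masks_of(c,"short_chisel")[:2]:
        m=d['region'];v,u=np.nonzero(m)
        W=np.array([top(a,b,.02,c,k)[:2] for a,b in zip(u,v)]);mu=W.mean(0)
        e=np.linalg.svd(W-mu,full_matrices=False)[2][0];e*=np.sign(e[0]);t=(W-mu)@e
        s=(W-mu)@np.array([-e[1],e[0]]);q=[round(float(np.ptp(s[(t>a)&(t<=a+.02)])),3) for a in np.arange(t.min(),t.max(),.02) if ((t>a)&(t<=a+.02)).any()]
        h=t<t.min()+.1;H=W[h].mean(0)
        print(c,round(d['conf'],2),len(u),"uv",u.min(),u.max(),v.min(),v.max(),"butt",(mu+e*t.min()).round(4),"tip",(mu+e*t.max()).round(4),"len",np.ptp(t).round(4),"yaw",np.arctan2(e[1],e[0]).round(3),"org",(mu+e*(t.min()+.052)).round(4),q)
E
python3 m.py; python3 h.py .481 .025 .12 -.745
```

```text
wrist 0.9 6828 uv 426 609 13 183 butt [0.4429 0.0643] tip [ 0.5651 -0.0544] len 0.1704 yaw -0.771 org [0.4802 0.0281] [0.037, 0.038, 0.038, 0.036, 0.031, 0.029, 0.013, 0.013, 0.013]
top 0.84 627 uv 301 347 162 210 butt [0.4411 0.0626] tip [ 0.562  -0.0529] len 0.1672 yaw -0.762 org [0.4787 0.0267] [0.037, 0.035, 0.035, 0.035, 0.035, 0.027, 0.014, 0.014, 0.012]
side 0.85 341 uv 299 320 206 234 butt [0.4347 0.0749] tip [ 0.5208 -0.0147] len 0.1243 yaw -0.805 org [0.4707 0.0374] [0.032, 0.035, 0.035, 0.034, 0.029, 0.022, 0.012]
t24.1 at [0.4361 0.1557 0.1674] yaw -0.002 w 0.087 tilt -1.000 F [ 0.4  0.7 -0.5] -> mm [ 45.2 130.6  47.4] turn 0.743
```

```bash

python3 -m jog '1 9 24 0 .12; 1 18 48 0 .24; 1 27 72 0 .36; 1 36 96 10 .48; 1 44 126 30 .6' >/dev/null
python3 -m jog '1 0 0 0 .12; 1 0 0 0 .16; 1 0 0 0 .16; 1 0 0 0 .16' >/dev/null
python3 h.py .480 .0278 .014 -.765
```

```text
t24.8 at [0.4799 0.0293 0.1376] yaw -0.761 w 0.087 tilt -1.000 F [ 0.7  0.1 -0.2] -> mm [  1.1   1.  123.6] turn 0.004
```

```bash

python3 -m jog '1 1 1 35 0; 1 1 1 70 0; 1 1 1 100 0; 1 1 1 118 0; 1 1 1 123 0' >/dev/null
python3 -m jog '1 0 0 0 0; 1 0 0 0 0; 1 0 0 0 0; 0.2 0 0 0 0; 0.2 0 0 0 0' >/dev/null
python3 -m jog '0.2 0 0 0 0; 0.2 0 0 0 0; 0.2 0 0 0 0; 0.2 0 0 0 0; 0.2 0 0 0 0' >/dev/null
python3 -m jog '0.2 0 0 0 0; 0.2 0 0 0 0; 0.2 0 0 0 0'
python3 -m jog '0.2 0 0 -30 0; 0.2 0 0 -60 0; 0.2 0 0 -90 0; 0.2 0 0 -105 0; 0.2 0 0 -105 0' >/dev/null
python3 -m jog '0.2 0 0 0 0; 0.2 0 0 0 0' >/dev/null; python3 h.py .444 .318 .12 -.005
python3 - <<'E'
from h import *
im=robot.camera("wrist");d=robot.masks_of("wrist","short_chisel")[0]['region'];v,u=np.nonzero(d)
print(len(v),"tip",v.min(),u[v==v.min()].mean(),[(r,np.ptp(u[v==r]),u[v==r].mean().round(1)) for r in range(v.min(),min(v.max(),230),10) if (v==r).any()])
h=cv2.cvtColor(im,cv2.COLOR_RGB2HSV);print([(r,h[r,330].tolist()) for r in range(140,205,4)])
hold(329,v.min(),.003)
E
```

```text
t: 26.32
position: [0.4796, 0.0274, 0.0145]
tool_rot: [0.928, -0.372, -0.0, 0.0]
wrist_force: [-0.7, -0.3, 1.1]
width: 0.0352
gripper_force: 30.0
t26.9 at [0.4785 0.0273 0.1182] yaw -0.763 w 0.035 tilt -1.000 F [-0.3 -0.3 -2.7] -> mm [-225.9 -186.2   -1.9] turn -0.758
15909 tip 0 330.0 [(0, np.int64(28), np.float64(330.0)), (10, np.int64(25), np.float64(329.5)), (20, np.int64(27), np.float64(330.5)), (30, np.int64(28), np.float64(330.0)), (40, np.int64(26), np.float64(329.0)), (50, np.int64(26), np.float64(329.0)), (60, np.int64(25), np.float64(329.5)), (70, np.int64(27), np.float64(329.5)), (80, np.int64(27), np.float64(329.5)), (90, np.int64(26), np.float64(330.0)), (100, np.int64(27), np.float64(329.5)), (110, np.int64(25), np.float64(328.5)), (120, np.int64(24), np.float64(330.0)), (130, np.int64(25), np.float64(329.5)), (140, np.int64(25), np.float64(329.5)), (150, np.int64(24), np.float64(330.0)), (160, np.int64(66), np.float64(330.0)), (170, np.int64(66), np.float64(330.0)), (180, np.int64(65), np.float64(329.5)), (190, np.int64(62), np.float64(330.0)), (200, np.int64(66), np.float64(329.0)), (210, np.int64(69), np.float64(329.5)), (220, np.int64(72), np.float64(330.0))]
[(140, [13, 35, 137]), (144, [14, 33, 131]), (148, [10, 43, 126]), (152, [11, 43, 120]), (156, [11, 42, 116]), (160, [15, 92, 97]), (164, [16, 130, 116]), (168, [17, 132, 145]), (172, [16, 131, 142]), (176, [17, 129, 138]), (180, [17, 128, 133]), (184, [18, 129, 130]), (188, [17, 126, 125]), (192, [17, 131, 121]), (196, [17, 107, 124]), (200, [16, 89, 137]), (204, [15, 87, 138])]
in tool mm [111.4   0.5  -3.3]
```

```bash

python3 -m jog '0.2 -30 -24 0 -.12; 0.2 -60 -48 0 -.24; 0.2 -90 -72 0 -.36; 0.2 -120 -96 0 -.48; 0.2 -150 -120 0 -.6' >/dev/null
python3 -m jog '0.2 0 0 0 -.12; 0.2 0 0 0 -.16; 0.2 0 0 0 -.16; 0.2 0 0 0 -.16' >/dev/null
python3 h.py .443 .318 .12 -.005
```

```text
t27.8 at [0.4537 0.2173 0.1183] yaw -0.005 w 0.035 tilt -1.000 F [-0.1 -0.7 -1.6] -> mm [ -11.2 -100.6   -1.8] turn 0.000
```

```bash

python3 -m jog '0.2 -4 -38 0 0; 0.2 -8 -76 0 0; 0.2 -10 -100 0 0; 0.2 -10 -100 0 0; 0.2 -10 -100 0 0' >/dev/null
python3 -m jog '0.2 0 0 0 0; 0.2 0 0 0 0; 0.2 0 0 0 0' >/dev/null
python3 h.py .443 .318 .06 -.005
python3 -m jog '0.2 0 -2 30 0; 0.2 0 -2 50 0; 0.2 0 -2 60 0; 0.2 0 -2 60 0; 0.2 0 -2 60 0' >/dev/null
python3 h.py .443 .318 .03 -.005
```

```text
t28.4 at [0.4452 0.3161 0.1193] yaw -0.006 w 0.035 tilt -1.000 F [-0.1  0.  -1.7] -> mm [-2.2 -2.  59.3] turn -0.001
t28.8 at [0.4449 0.3194 0.0596] yaw -0.004 w 0.035 tilt -1.000 F [-0.1  1.4 -2.1] -> mm [-1.9  1.4 29.6] turn 0.001
```

```bash

python3 -m jog '0.2 -1 1 10 0; 0.2 -1 1 20 0; 0.2 -1 1 30 0; 0.2 -1 1 35 0; 0.2 -1 1 35 0'
python3 -m jog '0.2 0 0 0 0; 0.2 0 0 0 0; 0.62 0 0 0 0; 0.62 0 0 0 0; 0.62 0 0 0 0'
python3 -m jog '0.62 0 0 0 0; 0.62 0 0 0 0; 0.62 0 0 0 0; 0.62 0 0 -20 0; 0.62 0 0 -50 0' |grep width
python3 -m jog '0.62 0 0 -40 0; 0.62 0 0 -80 0; 0.62 0 0 -120 0;0.62 0 0 -150 0;0.62 0 0 -150 0' >/dev/null
python3 - <<'E'
from h import *
im=robot.camera("wrist");cv2.imwrite("pics/w11.png",im[:,:,::-1])
E
```

```text
t: 29.25
position: [0.4433, 0.3186, 0.0237]
tool_rot: [1.0, -0.002, -0.0, 0.001]
wrist_force: [0.3, 0.2, -1.5]
width: 0.0354
gripper_force: 30.0
t: 29.67
position: [0.444, 0.3192, 0.0249]
tool_rot: [1.0, -0.002, 0.0, -0.0]
wrist_force: [0.6, -0.7, 0.9]
width: 0.0476
gripper_force: 0.0
width: 0.0541
```

View pics/w11.png

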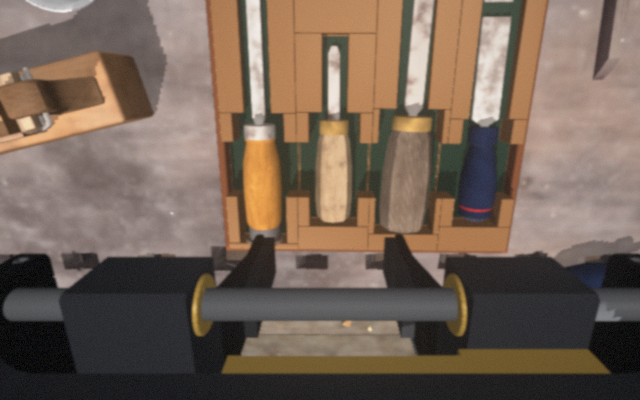

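```bash
python3 - <<'E'
from h import *
for n,p,z,l in[("long",(260,126),.04,.05),("short",(334,121),.036,.051),("gouge",(412,117),.043,.055),("wide",(487,124),.036,.046),("longbutt",(265,237),.035,-.072),("shortbutt",(334,222),.033,-.052),("gougebutt",(403,234),.04,-.06),("widebutt",(476,220),.035,-.051)]:
    w=top(*p,z,"wrist");print(n,w.round(4),"x0",(w[0]-l).round(4))
for c in("side","wrist"):
    robot.camera(c)
    V=np.linalg.inv(np.array(robot.calibration(c)['view']))
    for n in["long_chisel","wide_chisel","short_chisel","gouge","file"]:
        for d in robot.search_frame(c,n)[:1]: print(c,n,round(d['conf'],2),(V@np.r_[d['at'],1])[:3].round(3))
rel=0
E
python3 h.py 0 0 0 0
```

```text
long [0.4881 0.3857 0.04  ] x0 0.4381
short [0.4922 0.316  0.036 ] x0 0.4412
gouge [0.4963 0.244  0.043 ] x0 0.4413
wide [0.489 0.171 0.036] x0 0.443
longbutt [0.3724 0.3882 0.035 ] x0 0.4444
shortbutt [0.3884 0.3159 0.033 ] x0 0.4404
gougebutt [0.3778 0.2449 0.04  ] x0 0.4378
widebutt [0.3912 0.1696 0.035 ] x0 0.4422
side long_chisel 0.77 [0.44  0.396 0.041]
side wide_chisel 0.62 [0.456 0.177 0.037]
side short_chisel 0.89 [0.447 0.323 0.041]
side gouge 0.97 [0.451 0.247 0.042]
side file 0.72 [ 0.477 -0.419  0.018]
wrist wide_chisel 0.64 [0.493 0.176 0.029]
wrist short_chisel 0.69 [0.453 0.318 0.035]
wrist gouge 0.88 [0.462 0.247 0.042]
wrist file 0.41 [0.515 0.399 0.034]
t31.1 at [0.4436 0.3188 0.2241] yaw -0.003 w 0.054 tilt -1.000 F [0.9 1.  0.5] -> mm [-442.5  320.1  224.5] turn -0.003
```

All four tools check out at their seated positions and heights, the file hasn't moved, and the gripper is clear.

```bash
python3 -c "
from plant import robot
print(robot.job_done())"
```

```text
the job is handed in; nothing more can be done
None
```

The long, wide and short chisels and the gouge are each in their own tray insert, and the file is where it lay; I handed the job in at about 31 s, and the last camera check showed all four seated, though the hand-in returned no verdict.

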